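# Dial the code and draw the bolt of the mould chest

## Robot

A 7-joint arm with a two-finger parallel gripper is mounted at the origin on the work surface. World frame = base frame: x ahead of the robot, y to its left, z up, the work surface at z = 0. Lengths are in m, angles in rad, forces in N, time in s.
With the tool pointing down it reaches from about 0.425 to 0.875 m from the base axis. Payload 8.4 kg.
Tool frame: the origin (TCP) lies at the very end of the fingers, on their centre line; the grasp point (between the pads) lies 19 mm behind it; z points along the fingers, y is the line along which they close (so a half turn about z gives the same grasp; the last joint's range is limited). The gripper opens to 85 mm and grips with 20 to 120 N. Pads are 22 mm wide; open, the fingers measure 114 mm over their backs; the gripper's body (76 mm by 85 mm) begins 54 mm behind the grasp point. The pads swing forward as they close: fully open they stand 13 mm farther back than shut.
Start: joints at [1.102, 0.333, 0.04, 1.465, -0.013, 1.343, -0.059], TCP at [0.235, -0.606, 0.196] pointing down, gripper open.
Joint ranges: [-2.58, 2.58], [-0.38, 2.09], [-1.3, 1.39], [0.25, 2.4], [-1.5, 4.64], [0.08, 2.09], [-2.65, 2.65]. Speed limits (rad/s): [2.22, 2.22, 2.79, 2.79, 3.14, 3.14, 3.14].

## Interface

Orientations are given as [roll, pitch, yaw] about the fixed x, y, z axes, in that order (R = Rz(yaw) Ry(pitch) Rx(roll)).
In Python, from bench import bot, fingers, inverse_kinematics, state, imaging, workorder gives the robot as it stands. Calls block until the motion is done:
- bot.move_pose(position, orientation): joint-space move of the TCP to a pose.
- bot.move_linear(position, rot=None, v=0.15, stop_force=None): straight line of the TCP; rot=None keeps the orientation; v is the mean speed in m/s. With stop_force (N) it stops when the force on the tool has changed by that much, and returns True; else False.
- bot.move_j(angles): joint-space move.
- fingers.set_gripper(opening): opening from 0.0 (shut) to 1.0 (fully open); the grip force is fixed at half the most; returns when the fingers have stopped.
- bot.pause(seconds).
- inverse_kinematics(position, orientation): joint angles nearest the present ones, or None.
- state(): the state.
- imaging.grab_frame(name): name is "scene" or "top" or "wrist"; returns (picture, depth): 400x640x3 uint8, blue, green, red; 400x640 float32, m along the optical axis (not along the pixel's ray), 0 where there is no reading.
- imaging.camera_params(name): a dict with "fx", "fy", "cx", "cy" (pixels), "extrinsics" (4x4, takes a point from world to camera coordinates); the wrist camera has in their place "tool_from_camera" (4x4, takes a point from camera to tool coordinates, whose origin is the TCP and whose axes are the flange's). Camera axes: x right, y down, z forward; pixel columns grow to the right and rows downward; lengths in m; the calibration is good to about 2 mm. The wrist camera is an equidistant fisheye: a pixel r from the principal point sees the ray r / f radians off the axis. A picture is of the moment at which its call begins: read the wrist's pose just before it. camera_params takes no time and is no camera call.
A pose or a line that the arm cannot do raises bot.IKError and nothing moves.
- workorder.finish_job(): hands the job in; it is judged then, once.
The state is a dict: "t": time; "joint_positions": joint angles; "dq": joint speeds; "joint_torque": joint torques, N m; "ee_pos": TCP position; "tool_rot": TCP orientation; "wrist_force": force on the tool from outside, world axes, zero at the start; "moment": the same for the moment, N m; "grip_width": opening from 0.0 (shut) to 1.0 (fully open); "gripper_force": force on a finger pad.
Only numpy, scipy, OpenCV 4.12 (cv2) and the standard library are available. Lean on these libraries where they do the work, as an engineer would, in place of code of your own. Each camera call takes 0.05 s, during which the arm holds its last target. There are 200 camera calls.

## Task

Unlock the mould chest: with a light touch, roll its three number wheels one at a time, without rubbing a neighbouring wheel, until they read 4-7-2 from left to right (seen from the robot) on the index line. Then draw the bolt to the right as far as it goes. Leave the other things on the chest and the bench where they are.

Things in the scene. Friction and masses are not known exactly. Their poses are not given: they have to be found in the camera images.
- chest: low dark wooden mould chest, 300 x 360 x 90 mm plus a 10 mm thick lid panel behind the front rail; does not move. Origin: middle of its underside, on the bench. x runs from its front (facing the robot) to its hinged back, y to its left, z up. The code lock is screwed on the front rail: axle along chest y at chest x = -105 mm, 106 mm above the bench. Steel housing 54 mm (x) x 104 mm (y), its top 118 mm above the bench; three wheels stand 8 mm proud of it
- wheel1: the left thumbwheel as seen from the robot: black plastic, 40 mm diameter, 14 mm wide, white numerals 0 to 9 round the rim, smooth enough to be driven by a fingertip or the closed fingers pressed on its top and dragged along chest x; pressed with 4 to 12 N it rolls without slipping, and its light axle is not to be leaned on with more than 25 N. Origin: middle of the wheel, on the axle; the wheels' middles are 26 mm apart, with 12 mm between neighbours
- turn1 (a joint): turn of the left wheel about chest +y (rad, not wrapped: a full turn more or less shows the same numeral). Value = numeral on the index line x 0.6283. It grows when the top of the wheel is rolled away from the robot (chest +x): one numeral is 12.6 mm of rim. A sprung detent clicks it into each numeral; getting over it takes about 2 N at the rim, and from nearer than half a step it falls into the numeral by itself
- numeral1 (a point): the middle of the numeral 4 on the left wheel's rim (turns with the wheel)
- index1 (a point): the topmost point of the left wheel, on the index line (black marks on the housing between the wheels), 126 mm above the bench; where the numeral is read. Fixed to the chest
- wheel2: the middle thumbwheel as seen from the robot: black plastic, 40 mm diameter, 14 mm wide, white numerals 0 to 9 round the rim, smooth enough to be driven by a fingertip or the closed fingers pressed on its top and dragged along chest x; pressed with 4 to 12 N it rolls without slipping, and its light axle is not to be leaned on with more than 25 N. Origin: middle of the wheel, on the axle; the wheels' middles are 26 mm apart, with 12 mm between neighbours
- turn2 (a joint): turn of the middle wheel about chest +y (rad, not wrapped: a full turn more or less shows the same numeral). Value = numeral on the index line x 0.6283. It grows when the top of the wheel is rolled away from the robot (chest +x): one numeral is 12.6 mm of rim. A sprung detent clicks it into each numeral; getting over it takes about 2 N at the rim, and from nearer than half a step it falls into the numeral by itself
- numeral2 (a point): the middle of the numeral 7 on the middle wheel's rim (turns with the wheel)
- index2 (a point): the topmost point of the middle wheel, on the index line (black marks on the housing between the wheels), 126 mm above the bench; where the numeral is read. Fixed to the chest
- wheel3: the right thumbwheel as seen from the robot: black plastic, 40 mm diameter, 14 mm wide, white numerals 0 to 9 round the rim, smooth enough to be driven by a fingertip or the closed fingers pressed on its top and dragged along chest x; pressed with 4 to 12 N it rolls without slipping, and its light axle is not to be leaned on with more than 25 N. Origin: middle of the wheel, on the axle; the wheels' middles are 26 mm apart, with 12 mm between neighbours
- turn3 (a joint): turn of the right wheel about chest +y (rad, not wrapped: a full turn more or less shows the same numeral). Value = numeral on the index line x 0.6283. It grows when the top of the wheel is rolled away from the robot (chest +x): one numeral is 12.6 mm of rim. A sprung detent clicks it into each numeral; getting over it takes about 2 N at the rim, and from nearer than half a step it falls into the numeral by itself
- numeral3 (a point): the middle of the numeral 2 on the right wheel's rim (turns with the wheel)
- index3 (a point): the topmost point of the right wheel, on the index line (black marks on the housing between the wheels), 126 mm above the bench; where the numeral is read. Fixed to the chest
- bolt (a joint): draw of the bolt (m): 0 = locked, end stop at 0.022 = fully drawn; grows towards chest -y, to the right as seen from the robot. Friction about 2.5 N, it stays where it is left. Until all three wheels show the code it stops dead after 2 mm
- knob (a point): where to take the bolt: middle of the upright steel knob on the bolt's right end: 16 to 19 mm diameter, upright, from 22 mm below this point to 13 mm above it; moves with the bolt. When locked it lies 94 mm to the right of the middle wheel's middle (chest -y) and 119 mm above the bench, with 32 mm of free space to the housing; the chest's front rail is 29 mm below this point, the bolt itself (10 mm round) 13 mm below it
- bolt_end (a point): left tip of the 10 mm round steel bolt: when locked it passes 8 mm beyond the lug, the standing steel eye on the lid strap at the left end of the lock
- clamp_a: red-handled spring clamp, 150 x 60 x 20 mm, lying on the chest's lid; a bystander. Origin: its underside
- clamp_b: red-handled spring clamp, 150 x 60 x 20 mm, lying on the bench; a bystander. Origin: its underside
- mould: pale wooden mould half, 55 x 130 x 22 mm, lying on the chest's lid; a bystander. Origin: its underside
- ink_stick: black ink stick, 22 x 75 x 11 mm, lying on the chest's front rail left of the lock; a bystander. Origin: its underside
- bowl: steel bowl, 100 mm wide, 45 mm high; a bystander. Origin: its underside
- brush: brush, 190 mm long, lying on the bench; a bystander. Origin: its underside
- inkstone: grey inkstone, 160 x 100 x 26 mm; a bystander. Origin: its underside

How it is judged:
On the way:
1. the three wheels read 4-7-2 on the index line, the bolt still home (distance between numeral1 and index1 below 0.0035 m and distance between numeral2 and index2 below 0.0035 m and distance between numeral3 and index3 below 0.0035 m and value of joint bolt below 0.003 m), for 0.2 s.
At the end, for the whole second after the job is handed in: The wheels read 4-7-2 from left to right, each numeral within 3.5 mm of the index line, and the bolt is at rest, drawn at least 19 of its 22 mm, its end clear of the lug (distance between numeral1 and index1 below 0.0035 m and distance between numeral2 and index2 below 0.0035 m and distance between numeral3 and index3 below 0.0035 m and value of joint bolt above 0.019 m and velocity of joint bolt between -0.005 and 0.005 m/s); the robot touches nothing.
It fails at once if the left wheel is pressed with more than 25 N (contact force between the fingers and wheel1 above 25 N).
It fails at once if the middle wheel is pressed with more than 25 N (contact force between the fingers and wheel2 above 25 N).
It fails at once if the right wheel is pressed with more than 25 N (contact force between the fingers and wheel3 above 25 N).
It fails at once if the fingers rub two wheels at once ((contact force between the fingers and wheel1 above 0.5 N and contact force between the fingers and wheel2 above 0.5 N) or (contact force between the fingers and wheel2 above 0.5 N and contact force between the fingers and wheel3 above 0.5 N)).
It fails at once if a bystander is shifted by more than 20 mm (distance of any of clamp_a, clamp_b, mould, ink_stick, bowl, brush, inkstone from where it was at the start of the episode above 0.02 m).
It also fails if it takes over 70 s, if anything falls off the work surface, if the arm or the gripper's body presses on something with over 40 N, if the wrist force passes 120 N, or if a joint passes its speed limit or range.

## Working session

There is one attempt and no reset: what is moved stays moved. The work goes in short steps, each a Python script; the robot and the scene stay as the last script left them, time stands still between calls to the robot, and variables do not carry over. Pictures are saved under pics/ and viewed, at most 10 in all, crops included, and the job is handed in when it is done.

```bash
mkdir -p pics; ls; python3 - <<'E'
from bench import bot,fingers,state,imaging
import cv2,numpy as np
s=state();print(s['t'],s['ee_pos'],s['tool_rot'],s['wrist_force'])
for n in('scene','top'):
    p,d=imaging.grab_frame(n);cv2.imwrite(f'pics/{n}0.png',p);np.save(f'{n}0.npy',d)
    c=imaging.camera_params(n);print(n,c)
print(imaging.camera_params('wrist'))
E
```

```text
pics
0.0 [ 0.23472034 -0.60558408  0.19473243] [-3.13997903e+00  8.84142245e-05  3.69807295e-01] [0.15550946 0.40514051 0.78910773]
scene {'fx': 385.32158562487245, 'fy': 385.32158562487245, 'cx': 317.06210901828126, 'cy': 196.485166777196, 'extrinsics': array([[-0.85975007,  0.51071012,  0.00223322,  0.50968391],
       [ 0.39244837,  0.6634491 , -0.63703969, -0.13666626],
       [-0.32682424, -0.5468185 , -0.77082777,  1.3126469 ],
       [ 0.        ,  0.        ,  0.        ,  1.        ]])}
top {'fx': 509.07967695669055, 'fy': 509.07967695669055, 'cx': 323.3690841756067, 'cy': 199.6985638284819, 'extrinsics': array([[ 7.19026350e-04, -9.99780992e-01,  2.09153427e-02,
        -3.48828759e-02],
       [-9.81978964e-01, -4.65868375e-03, -1.88932822e-01,
         5.83919951e-01],
       [ 1.88988882e-01, -2.04025789e-02, -9.81767252e-01,
         1.44635793e+00],
       [ 0.00000000e+00,  0.00000000e+00,  0.00000000e+00,
         1.00000000e+00]])}
{'fx': 309.70691628693146, 'fy': 309.70691628693146, 'cx': 321.6449588075831, 'cy': 196.20992875247543, 'tool_from_camera': array([[ 9.99567600e-05, -9.57980821e-01, -2.86832243e-01,
         7.34468018e-02],
       [ 9.99999956e-01,  1.52136394e-05,  2.97673580e-04,
         1.11079117e-04],
       [-2.80801819e-04, -2.86832260e-01,  9.57980780e-01,
        -1.79071940e-01],
       [ 0.00000000e+00,  0.00000000e+00,  0.00000000e+00,
         1.00000000e+00]])}
```

View pics/top0.png

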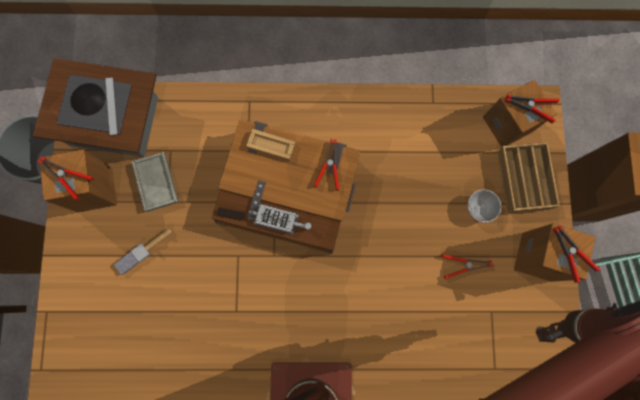

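View pics/scene0.png

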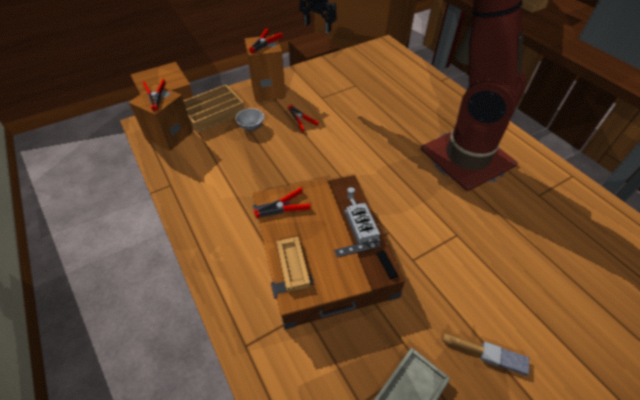

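```bash
cat > h.py <<'E'
from bench import bot,fingers,inverse_kinematics,state,imaging,workorder
import cv2,numpy as np
from scipy.spatial.transform import Rotation as R
def ray(n,uv,T=None):
    c=imaging.camera_params(n);u=(uv[0]-c['cx'])/c['fx'];v=(uv[1]-c['cy'])/c['fy']
    if n=='wrist':
        r=np.hypot(u,v);s=np.sin(r)/r if r>1e-9 else 1;d=np.array([u*s,v*s,np.cos(r)]);M=T@c['tool_from_camera']
    else: d=np.array([u,v,1]);M=np.linalg.inv(c['extrinsics'])
    return M[:3,3],M[:3,:3]@d
def onz(n,uv,z,T=None):
    o,d=ray(n,uv,T);return o+d*(z-o[2])/d[2]
def project(P,T):
    c=imaging.camera_params('wrist');p=np.linalg.inv(T@c['tool_from_camera'])@np.r_[P,1]
    a=np.arctan2(np.hypot(p[0],p[1]),p[2]);h=np.hypot(p[0],p[1])
    return np.array([c['cx']+c['fx']*a*p[0]/h,c['cy']+c['fy']*a*p[1]/h])
def tool():
    s=state();T=np.eye(4);T[:3,:3]=R.from_euler('xyz',s['tool_rot']).as_matrix();T[:3,3]=s['ee_pos'];return T
E
python3 - <<'E'
from h import *
f=lambda uv,z:onz('top',uv,z)
print('knob',f((308,226),.132)); print('lockmid',f((275,216),.122))
a,b=f((214,218),0.09),f((333,250),.09);print(a,b,np.linalg.norm(a-b)) # front rail corners
d=a-b;psi=np.arctan2(-d[0],d[1]);print('psi',psi)
for y in (psi+np.pi/2,psi-np.pi/2,psi):
  p=f((275,216),.122);p[2]=.25;print(y,inverse_kinematics(p,[np.pi,0,y]))
i=cv2.imread('pics/top0.png')[180:260,200:350];cv2.imwrite('pics/topc.png',cv2.resize(i,None,fx=5,fy=5,interpolation=2))
E
```

```text
knob [0.49499884 0.01080687 0.132     ]
lockmid [0.52425225 0.10332404 0.122     ]
[0.5228702  0.27919054 0.09      ] [ 0.43261018 -0.05996346  0.09      ] 0.3509591239700593
psi -0.2601039530913124
1.310692373703584 [ 0.49952116  0.1493769  -0.85378076  1.62789039  0.11377843  1.4161154
 -0.62641595]
-1.830900279886209 [ 0.70234383  0.20742271 -1.10796934  1.62107368  0.18722422  1.42931472
  2.45786896]
-0.2601039530913124 [ 0.48433858  0.14639691 -0.83589802  1.62845676  0.10976247  1.41551295
 -2.19414979]
```

```bash
python3 - <<'E'
from h import *
psi=-.26;ex=np.array([np.cos(psi),np.sin(psi),0]);ey=np.array([-ex[1],ex[0],0])
fingers.set_gripper(0)
p=np.array([.524,.103,0])-.085*ex
bot.move_pose(p+[0,0,.25],[np.pi,0,psi])
bot.move_linear(p+[0,0,.13])
s=state();print(s['t'],s['ee_pos'],s['tool_rot'],s['wrist_force'],s['grip_width'])
T=tool();im,d=imaging.grab_frame('wrist');np.save('T1.npy',T);cv2.imwrite('pics/w1.png',im);np.save('d1.npy',d)
E
```

```text
4.5083 [0.44241326 0.12507853 0.13075622] [-3.14103858e+00 -8.99593615e-04 -2.59966390e-01] [ 0.61165848  0.01645148 -0.06194257] 0.0015972524909667679
```

View pics/w1.png

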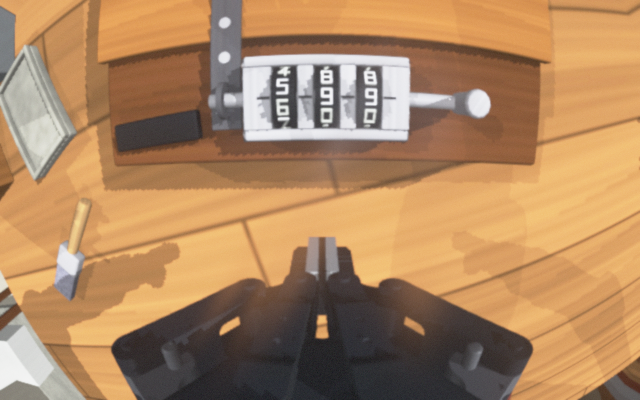

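```bash
python3 - <<'E'
from h import *
i=cv2.imread('pics/w1.png')[45:150,235:500];cv2.imwrite('pics/w1c.png',cv2.resize(i,None,fx=3,fy=3,interpolation=2))
T=np.load('T1.npy');f=lambda u,z:onz('wrist',u,z,T)
g=cv2.cvtColor(cv2.imread('pics/w1.png'),6)
# housing: bright mask
m=((g>140)).astype(np.uint8);hsv=cv2.cvtColor(cv2.imread('pics/w1.png'),40);m=((hsv[...,1]<50)&(hsv[...,2]>120)).astype(np.uint8);m[:45]=0;m[150:]=0;m[:,:240]=0;m[:,412:]=0
m=cv2.morphologyEx(m,3,np.ones((5,5)));r=cv2.minAreaRect(np.argwhere(m)[:,::-1].astype(np.float32));print(r)
c=np.array([f(q,.118) for q in cv2.boxPoints(r)]);print(c.round(4),c.mean(0));print([np.linalg.norm(c[k]-c[k-1]).round(4) for k in range(4)])
print('knob',f((480,103),.132))
E
```

```text
((325.5, 97.5), (87.0, 171.0), 90.0)
[[0.56   0.1464 0.118 ]
 [0.5331 0.0434 0.118 ]
 [0.4788 0.0566 0.118 ]
 [0.5066 0.1617 0.118 ]] [0.51960441 0.10202238 0.118     ]
[np.float64(0.0556), np.float64(0.1064), np.float64(0.0558), np.float64(0.1087)]
knob [0.49494351 0.0099354  0.132     ]
```

View pics/w1c.png

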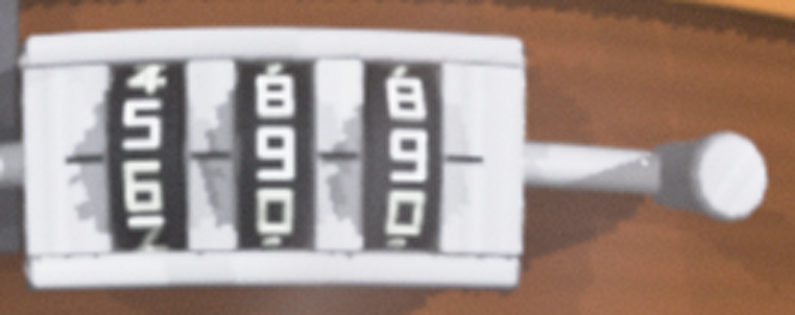

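```bash
python3 - <<'E'
from h import *
T=np.load('T1.npy');f=lambda u,z:onz('wrist',u,z,T)
w=[f((235+c/3,45+156/3),.126) for c in (148,275,405)];tk=[f((235+c/3,45+157/3),.118) for c in (85,210,338,464)];k=f((480,103),.132)
print(np.round(w,4),np.round(tk,4),k)
d=tk[0]-tk[3];print('psi',np.arctan2(-d[0],d[1]),np.linalg.norm(d),np.linalg.norm(w[0]-w[2]));d=w[1]-k;print(np.arctan2(-d[0],d[1]),np.linalg.norm(d[:2]))
D=np.load('d1.npy');print(D[97,327],(np.linalg.inv(T@imaging.camera_params('wrist')['tool_from_camera'])@np.r_[w[1],1])[2])
psi=-.26
for q in w: print(inverse_kinematics([q[0],q[1],.13],[np.pi,0,psi+np.pi/2]))
E
```

```text
[[0.5246 0.126  0.126 ]
 [0.5179 0.1021 0.126 ]
 [0.5118 0.0773 0.126 ]] [[0.5286 0.1394 0.118 ]
 [0.5214 0.1147 0.118 ]
 [0.5148 0.0895 0.118 ]
 [0.5088 0.064  0.118 ]] [0.49494351 0.0099354  0.132     ]
psi -0.2564973824110593 0.0780404026155104 0.050345392816107164
-0.24448966287761859 0.0949434442424312
0.17328277 0.1746162065487839
[ 0.66225215  0.3671283  -1.1667729   1.77760532  0.35713459  1.23475405
 -0.86142772]
[ 0.71183348  0.32353239 -1.15011146  1.80427524  0.31441731  1.21784337
 -0.79001026]
[ 0.75840259  0.28193484 -1.12834034  1.82771364  0.27278229  1.20330139
 -0.7143276 ]
```

```bash
cat >> h.py <<'E'
psi=-.255;ex=np.array([np.cos(psi),np.sin(psi),0]);ey=np.array([-ex[1],ex[0],0])
W=[np.array([.5186,.1020,0])+k*.026*ey for k in (1,0,-1)]
RO=[np.pi,0,psi+np.pi/2]
def stroke(i,steps,press=6,first=True):
    L=.0126*steps;a=W[i]-ex*L/2;b=W[i]+ex*L/2
    z=lambda p,h:np.r_[p[:2],h]
    bot.move_linear(z(a,.136),rot=RO,v=.1);bot.pause(.2);f0=state()['wrist_force']
    hit=bot.move_linear(z(a,.120),v=.008,stop_force=press);s=state();h=s['ee_pos'][2]
    print('hit',hit,h.round(4),(s['wrist_force']-f0).round(2))
    if not hit or not .121<h<.130: bot.move_linear(z(a,.15));raise SystemExit
    g=bot.move_linear(z(b,h),v=.03,stop_force=14);s=state()
    print('drag',g,s['ee_pos'].round(4),(s['wrist_force']-f0).round(2))
    bot.move_linear(z(s['ee_pos'],.136),v=.05)
    print('t',state()['t'])
E
python3 - <<'E'
from h import *
p=W[1]
bot.move_linear(state()['ee_pos']*[1,1,0]+[0,0,.19],v=.3)
bot.move_pose([p[0],p[1],.19],RO)
stroke(1,-1)
p=W[1]-.085*ex
bot.move_linear([*state()['ee_pos'][:2],.19],v=.3)
T=tool();im,d=imaging.grab_frame('wrist');cv2.imwrite('pics/w2.png',im);np.save('T2.npy',T)
c=project(np.r_[W[1][:2],.126],T);print(c,T[:3,3])
E
```

```text
hit False 0.12 [ 1.45  0.18 -0.11]
```

```bash
python3 - <<'E'
from h import *
p=W[1]
bot.move_linear([p[0],p[1],.14],v=.1)
T=tool();im,d=imaging.grab_frame('wrist');cv2.imwrite('pics/w2.png',im);np.save('T2.npy',T)
print(state()['t'],state()['tool_rot'],T[:3,3],state()['grip_width'],state()['wrist_force'])
for q in W: print(project(np.r_[q[:2],.126],T))
print('tip',project(T[:3,3],T))
E
```

```text
9.9333 [-3.14069684e+00  4.54947323e-04  1.31595159e+00] [0.51773108 0.10176542 0.13909747] -0.0026593807427156327 [ 0.20596682  0.68266403 -0.8750001 ]
[322.27323856 179.93890832]
[322.2338856  218.10139275]
[322.19244326 253.01197387]
tip [320.9959076  226.21212163]
```

View pics/w2.png

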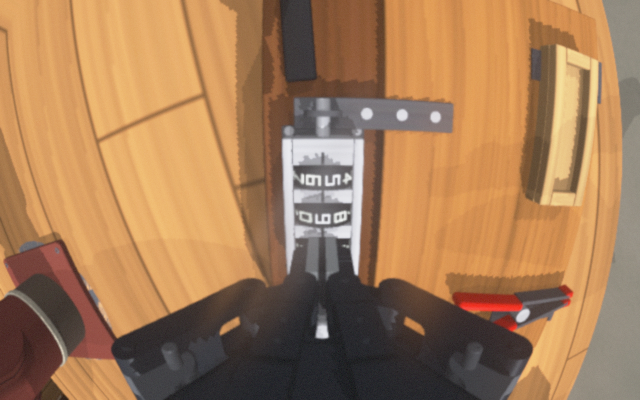

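```bash
python3 - <<'E'
from h import *
T=np.load('T2.npy')
for x in (.011,.005,0):
  for b in (0,.004,.008,.012): print(x,b,project((T@[x,0,-b,1])[:3],T).round(1))
i=cv2.imread('pics/w2.png')[150:290,250:400];cv2.imwrite('pics/w2c.png',cv2.resize(i,None,fx=4,fy=4,interpolation=2))
D=imaging.grab_frame('wrist')[1];print(D[225:262:3,321].round(4),D[225:262:3,314].round(4))
E
```

```text
0.011 0 [321.  209.6]
0.011 0.004 [321.  211.8]
0.011 0.008 [321. 214.]
0.011 0.012 [321.  216.4]
0.005 0 [321.  218.7]
0.005 0.004 [321.  221.1]
0.005 0.008 [321.  223.5]
0.005 0.012 [321.  226.1]
0 0 [321.  226.2]
0 0.004 [321.  228.7]
0 0.008 [321.  231.3]
0 0.012 [321.  233.9]
[0.2064 0.2138 0.2147 0.2163 0.1512 0.1461 0.1445 0.1387 0.1364 0.1338
 0.1321 0.1297 0.1275] [0.2068 0.2155 0.2155 0.2165 0.1503 0.1465 0.1433 0.1406 0.1374 0.1349
 0.1324 0.1286 0.126 ]
```

View pics/w2c.png

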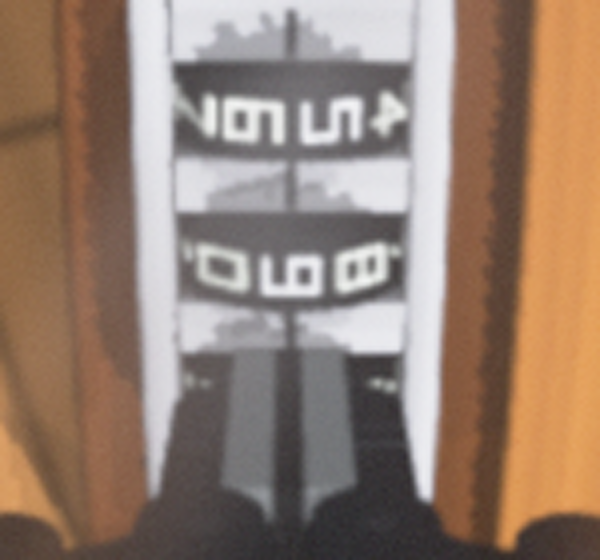

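```bash
python3 - <<'E'
from h import *
c=imaging.camera_params('wrist');I=np.eye(4)
D=imaging.grab_frame('wrist')[1]
for u in(302,306,309,314,318,321,324,330,336,341):
  o=[]
  for v in (238,246,258,268):
    a,d=ray('wrist',(u,v),I);dc=np.linalg.inv(c['tool_from_camera'][:3,:3])@d
    o.append((a+d/dc[2]*D[v,u])[[0,1,2]].round(4).tolist())
  print(u,o)
E
```

```text
302 [[-0.0186, -0.0136, 0.0231], [0.0074, -0.0091, -0.0436], [0.0074, -0.0084, -0.056], [0.0066, -0.008, -0.0637]]
306 [[-0.0187, -0.0108, 0.0233], [0.008, -0.0071, -0.0448], [0.0109, -0.0063, -0.0625], [0.011, -0.0059, -0.0712]]
309 [[0.011, -0.0058, -0.042], [0.0113, -0.0054, -0.0517], [0.0113, -0.005, -0.0632], [0.011, -0.0047, -0.0711]]
314 [[0.0112, -0.0033, -0.0425], [0.0116, -0.0031, -0.0522], [0.0119, -0.0028, -0.0643], [0.0111, -0.0027, -0.0713]]
318 [[0.0112, -0.0014, -0.0424], [0.0113, -0.0013, -0.0515], [0.0112, -0.0012, -0.063], [0.0104, -0.0011, -0.0702]]
321 [[0.0109, 0.0001, -0.0419], [0.0114, 0.0001, -0.0517], [0.0114, 0.0001, -0.0633], [0.0114, 0.0001, -0.0719]]
324 [[0.0112, 0.0015, -0.0424], [0.0119, 0.0014, -0.0527], [0.0114, 0.0014, -0.0634], [0.0107, 0.0013, -0.0707]]
330 [[0.0106, 0.0045, -0.0411], [0.0111, 0.0042, -0.0511], [0.0116, 0.0039, -0.0638], [0.0112, 0.0037, -0.0715]]
336 [[-0.0189, 0.0107, 0.0238], [0.0114, 0.0069, -0.0517], [0.011, 0.0065, -0.0626], [0.0107, 0.0061, -0.0707]]
341 [[-0.019, 0.0143, 0.0238], [0.0069, 0.0098, -0.0426], [0.0069, 0.0091, -0.0551], [0.0071, 0.0086, -0.0645]]
```

```bash
python3 - <<'E'
from h import *
im,d=imaging.grab_frame('scene');c=imaging.camera_params('scene');p=state()['ee_pos']
pr=lambda P:(lambda q:(c['fx']*q[0]/q[2]+c['cx'],c['fy']*q[1]/q[2]+c['cy']))((c['extrinsics']@np.r_[P,1])[:3])
a=pr(p);b=pr(p+[0,0,.042]);print(p,a,b)
x,y=int(a[0])-60,int(a[1])-70
o=cv2.resize(im[y:y+120,x:x+120],None,fx=5,fy=5,interpolation=2)
for q,col in((a,(0,255,0)),(b,(255,0,255))): cv2.circle(o,(int((q[0]-x)*5),int((q[1]-y)*5)),4,col,-1)
cv2.imwrite('pics/sc.png',o)
E
```

```text
[0.51879612 0.10197752 0.14009959] (np.float64(362.71934142662474), np.float64(214.32519194815222)) (np.float64(364.31843926294744), np.float64(204.04813934832217))
```

View pics/sc.png

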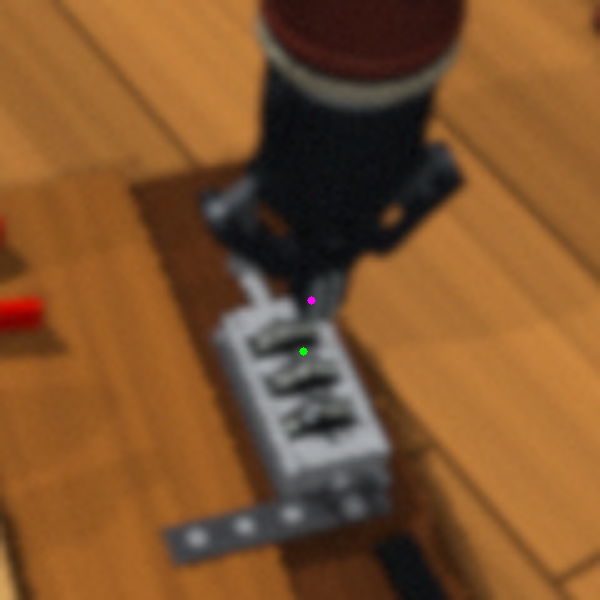

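The fingertip really ends about 40 mm above the reported TCP: wrist depth and the scene view agree. I'll descend with a guard to find the contact height.

```bash
sed -i 's/\.136/ZA/g; s/z(a,\.120)/z(a,ZL)/; s/\.121<h<\.130/ZL+.001<h<ZA/; s/z(a,\.15)/z(a,ZA+.02)/' h.py; echo 'ZA,ZL=.100,.076' >> h.py
python3 - <<'E'
from h import *
bot.move_linear([*W[1][:2],.11],v=.05,stop_force=4)
stroke(1,-1,press=5)
E
```

```text
hit True 0.0903 [-0.42 -0.8   5.63]
drag False [0.5124 0.1036 0.0904] [-0.12 -1.09  4.33]
t 13.6583
```

```bash
python3 - <<'E'
from h import *
stroke(1,-1)
for k in range(3): stroke(2,1)
stroke(0,-.6);stroke(0,-1)
p=W[1]-.085*ex
q=state()['ee_pos'];bot.move_linear([q[0],q[1],.13],v=.2)
bot.move_linear([*(W[2]-.025*ey)[:2],.13],v=.2);bot.pause(.2)
T=tool();im,d=imaging.grab_frame('wrist');np.save('T3.npy',T);c=project(np.r_[W[1][:2],.126],T).astype(int);print(c)
cv2.imwrite('pics/w3.png',cv2.rotate(cv2.resize(im[c[1]-75:c[1]+65,c[0]-60:c[0]+60],None,fx=4,fy=4,interpolation=2),cv2.ROTATE_90_COUNTERCLOCKWISE))
E
```

```text
hit True 0.0903 [-1.47 -0.94  5.52]
drag False [0.5125 0.1036 0.0904] [-0.23 -0.12  4.81]
t 16.5083
hit True 0.0903 [-0.97 -0.23  5.82]
drag False [0.5183 0.0752 0.0904] [ 1.04 -0.52  2.87]
t 19.5
hit True 0.0903 [-0.58 -0.52  5.87]
drag False [0.5183 0.0752 0.0904] [ 0.21 -1.84  2.59]
t 22.3583
hit True 0.0903 [ 0.07 -0.15  5.76]
drag False [0.5183 0.0752 0.0904] [ 0.28 -1.81  3.68]
t 25.2167
hit True 0.0904 [-0.2  -0.14  6.81]
drag False [0.5212 0.1284 0.0904] [-0.46  2.37  3.33]
t 28.2833
hit True 0.0903 [-1.92 -0.79  5.1 ]
drag False [0.519  0.1288 0.0904] [-1.08 -0.73  4.45]
t 31.0917
[321 145]
```

View pics/w3.png

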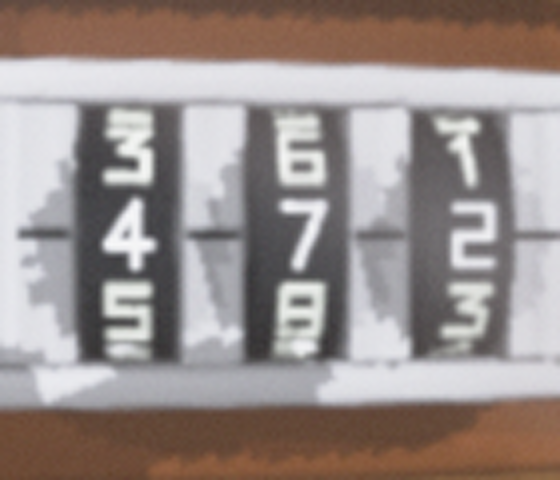

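The wheels read 4-7-2, with each numeral centred on the index marks (row ~235 of the crop). Next I'll draw the bolt.

```bash
python3 - <<'E'
from h import *
at=lambda y,z:np.r_[(W[1]+y*ey)[:2],z]
bot.move_linear(at(-.068,.13),v=.1);bot.pause(.2)
h=bot.move_linear(at(-.068,.080),v=.04,stop_force=5);s=state();print('down',h,s['ee_pos'],s['wrist_force'])
if h: bot.move_linear(at(-.068,.13)); raise SystemExit
f0=s['wrist_force']
g=bot.move_linear(at(-.102,.080),v=.02,stop_force=12);s=state()
print(g,'y',(s['ee_pos']-W[1])@ey,s['wrist_force']-f0,s['t'])
y=(s['ee_pos']-W[1])@ey
bot.move_linear(at(y+.005,.080),v=.03);bot.move_linear(at(y+.005,.16),v=.1)
bot.move_linear(np.r_[(W[1]-.085*ex)[:2],.18],rot=[np.pi,0,psi],v=.1);bot.pause(.2)
im,_=imaging.grab_frame('wrist');T=tool();print(state()['t'],project(np.r_[at(-.116,.132)],T),project(at(-.094,.132),T))
cv2.imwrite('pics/w4.png',im[40:240,160:520].repeat(2,0).repeat(2,1))
E
```

```text
down False [0.50164738 0.03619956 0.08025103] [-0.64088277 -0.69685987  0.13326182]
True y -0.09552654777862052 [2.32210299 2.94154453 0.39485955] 35.4167
38.65 [470.46106529  98.58442503] [445.35096998  96.05589076]
```

View pics/w4.png

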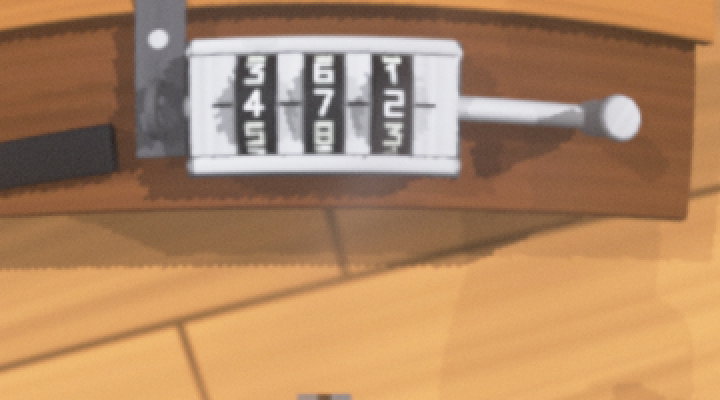

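The knob is at column 471, where a full draw predicts 470.5 (locked would be 445). The wheels still read 4-7-2 and the bolt end is clear of the lug.

```bash
python3 -c "
from bench import workorder;print(workorder.finish_job())"
```

```text
the job is handed in; nothing more can be done
None
```

The mould chest is unlocked and the job is handed in: the last picture shows the wheels reading 4-7-2 and the bolt drawn about its full 22 mm, clear of the lug, at 38.7 s; no verdict was returned.

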